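Set the heel gauge's running fit and hold the screw

TASK

Slide the blue jaw of the heel gauge gently shut on the heel block until the block visibly pushes the sprung anvil in. Then, keeping the jaw there, turn the brass thumbscrew clockwise until it seats, back it off a quarter turn, and finish still holding the thumbscrew in the gripper without letting go. Leave the tins, the brush and the saucer alone.

Things in the scene. Friction and masses are not known exactly. Their poses are not given: they have to be found in the camera images.
- gauge: Heel gauge: grey bed 90 x 255 x 14 mm (x, y, z), screwed to the glass shelf (shelf top 60 mm above the work surface). Origin: underside of the bed, on its centre line, 5 mm to +y of its middle; y runs along the bed from the anvil end to the jaw end, z up. The dark anvil housing (60 x 32 x 42 mm) stands on the -y end. Apart from the thumbscrew nothing on it is over 50 mm above the origin.
- jaw (a joint): Opening in m: distance along the gauge's y from the jaw's plate to the anvil plate when the anvil is fully out. Falls as the jaw slides to the gauge's -y; range 0 to 0.118. Slides with about 3 N of friction and stays where left; the screw does not lock it. It can be pushed by the gripped thumbscrew. With the block straight between the plates and the anvil pushed in by d it reads 0.055 - d.
- anvil (a joint): How far the sprung anvil plate is pushed in, in m: 0 free, 0.008 at its hard stop; spring 600 N/m without preload (about 2 N at 3 mm). It moves to the gauge's -y; a red pin 12 mm across comes out of the back of the dark housing by the same amount. Contact is registered when it is in by more than 1 mm; 3 mm is a good setting.
- screw (a joint): Angle of the thumbscrew in rad, counterclockwise from above, from its seat: 0 is the hard seat, it falls when turned clockwise (tightening) and grows when backed off, to a stop at 3.0. A quarter turn off the seat is 1.57. Friction about 0.04 N m; it does not rise or sink. At 0 the wing lies along the gauge's x (parallel to the plates), at 1.57 along its y.
- wing_grip (a point): Centre of the brass thumbscrew's wing: upright bar 40 mm long (this point's x), 10 mm thick (y), 26 mm high (z, vertical), on the screw's axis, 23 mm above the jaw's top and 32 mm behind the jaw's plate face; it rides on the jaw. The wing's underside is 10 mm above the jaw's top, with a steel collar 20 mm across, 12 mm high below. Pinch across the 10 mm from above.
- jaw_face (a point): Centre of the sliding jaw's steel plate face that meets the block, 32 mm above the gauge's origin level, at gauge y = -0.075 m + joint jaw. Behind it (+y) is the blue jaw: 94 mm wide at its foot, 66 mm above, 55 mm long along y with the plate, its top 50 mm above the gauge's origin.
- block_center (a point): Half-way up the loose heel block: D-shaped, stacked dark and light brown layers, 55 mm between its parallel flat flanks (its y), 62.5 mm long (31 mm to the flat end at -x, 31.5 mm to the round end at +x), 28 mm high, about 120 g. It lies on the bed between anvil and jaw with gaps to both, slightly askew; the jaw pushes it to the anvil and straightens it.
- heel_block: The same heel block as a body; origin at the middle of its underside, z up.
- tin_a: Steel tin with a bright lid, 71 mm across, 32 mm high, standing on the shelf. Bystander. Origin: centre of underside.
- tin_b: Steel tin with a dark lid, 71 mm across, 32 mm high, standing on the shelf. Bystander. Origin: centre of underside.
- brush: Suede brush, light wood back 150 x 45 mm, dark rubber nubs below, 42 mm high, lying on the shelf. Bystander. Origin: centre of underside, x along its length.
- saucer: White ceramic saucer, 110 mm across, 18 mm high, on the shelf. Bystander. Origin: centre of underside.

How it is judged:
By the outcome, as a careful person would: the job done as asked, in the order asked, and still so for the second after the job is handed in, while the arm keeps its last pose, push and grip.
It also fails if it takes over 48 s, if anything falls off the work surface, if the arm or the gripper's body presses on something with over 40 N, if the wrist force passes 120 N, or if a joint passes its speed limit or range.

ROBOT

A 6-joint arm with a two-finger parallel gripper is mounted at the origin on the work surface. World frame = base frame: x ahead of the robot, y to its left, z up, the work surface at z = 0. Lengths are in m, angles in degrees, forces in N, time in s.
With the tool pointing down it reaches from about 0.4 to 0.925 m from the base axis. Payload 12.5 kg.
Tool frame: the origin (TCP) lies at the very end of the fingers, on their centre line; the grasp point (between the pads) lies 19 mm behind it; x points along the fingers, z is the direction in which the jaws open and shut, and the axes are right-handed (so a half turn about x gives the same grasp; the last joint's range is limited). The gripper opens to 95 mm and grips with 3 to 60 N. Pads are 20 mm wide; open, the fingers measure 119 mm over their backs; the gripper's body (75 mm by 180 mm) begins 59 mm behind the grasp point.
Start: joints at [-73.659, 28.126, 89.318, -0, 62.55, -6.05], TCP at [0.238, -0.578, 0.215] pointing down, gripper open.
Joint ranges: [-177.58, 177.58], [-47.91, 125.51], [2.72, 160], [-65.01, 245.01], [3.68, 167.84], [-153.87, 153.87]. Speed limits (degrees/s): [127.2, 127.2, 159.86, 180, 180, 180].

INTERFACE

Orientations are given as a 3x3 rotation matrix whose columns are the frame's x, y, z axes.
In Python, from rig import bot gives the robot as it stands. The module is installed in compiled form; this text tells all that it offers.
- The arm moves only by the tool apply_moves, never from a script. Its argument "motion" is a list that holds one entry, the list of rows, each a list of 4 numbers: the shift along the tool's x, y, z in cm, then the turn about the tool's x in rad. In form: [[[dx, dy, dz, turn], ...]]. A call has 1 to 10 rows; each row shifts and turns the commanded pose from where the row before left it, along the tool's axes as they then stand; what a row does not reach is not made up. A row lasts 1/12 s, in which the tool goes at most 41.7 mm and 7.16 degrees, less where a joint would pass 70% of its speed; a pose out of reach is approached as far as the arm can. A call is refused whole if a number of a shift passes 4.17 or a number of a turn 0.125, either way. A call with a gripper value outside its range is refused whole. "fingers" is the finger opening in cm, from 0 to 9.51, set as the call begins (left out, the last holds). The fingers move at their own pace and stop on an object; "newtons" is the grip in N (left out, the last holds). Time passes only in rows, so rows that do not move let the fingers close. It gives the time, the measured TCP pose, the force and the opening at its end, in the units of the state.
- bot.sense(): the state, without advancing time (a new reading comes with each control period).
- bot.camera(name): name is "scene" or "side" or "wrist"; returns a dict with "img" (384x512x3 uint8, red, green, blue), "K" (3x3 intrinsics, pixels), "R" (3x3) and "t" (3): a world point X has camera coordinates R X + t. Camera axes: x right, y down, z forward; pixel columns grow to the right and rows downward; lengths in m; the calibration is good to about 2 mm. A picture is of the moment at which its call begins. There is no depth.
- bot.hand_in(): hands the job in, once; it reports no verdict.
Trained networks look in a picture, given as the dict that the camera call returned (one of the last four; its "shot" number tells which), for a name from the list of things; names that differ only in an ending like _2 or _b are one class to them, and where a whole thing is asked for, a point or a joint stands for the part that bears it (a point fixed in the world has none). Each returns a list of dicts, best first, with "score" (0 to 1); they miss things now and then, are a little off and sometimes report something else, mostly with a low value. They report only what shows in the picture. A call takes as long as a camera call.
- bot.trace(picture, thing): "pixels" (384x512 bool, what is visible of it) and "xy" ([column, row] in pixels, amid what is visible of it).
The state is a dict: "clock": time; "joint_pos": joint angles; "joint_vel": joint speeds; "joint_efforts": joint torques, N m; "tool_pos": TCP position; "tcp_rot": TCP orientation; "contact_force": force on the tool from outside, world axes, zero at the start; "ft_torque": the same for the moment, N m; "width": finger opening in m.
Only numpy, scipy, OpenCV 4.12 (cv2) and the standard library are available. Lean on these libraries where they do the work, as an engineer would, in place of code of your own. Each camera call takes 0.05 s, during which the arm holds its last target. There are 200 camera calls.

## Working session

There is one attempt and no reset: what is moved stays moved. The work goes in short steps, Python scripts to look and compute and a tool call to move; the robot and the scene stay as the last step left them, time stands still between calls to the robot, and variables do not carry over. Pictures are saved under pics/ and viewed, about 8 in all and at most 12, crops included, and the job is handed in when it is done.

Besides the shell and the picture viewer there is one more tool, called after "Request:" as name(argument=value, ...) on one line, values as JSON. apply_moves: Moves the arm, as the interface text tells. Its arguments: {"type":"object","properties":{"motion":{"type":"array"},"fingers":{"type":"number"},"newtons":{"type":"number"}},"required":["motion"]}

```bash
mkdir -p pics; cat > h.py <<'E'
import numpy as np, cv2
from rig import bot
def save(n,im): cv2.imwrite('pics/'+n+'.png',cv2.cvtColor(im,cv2.COLOR_RGB2BGR))
def ray(c,px):
    K,R,t=map(np.array,(c['K'],c['R'],c['t'])); d=R.T@np.linalg.solve(K,[px[0],px[1],1.]); o=-R.T@t; return o,d/np.linalg.norm(d)
def atz(c,px,z):
    o,d=ray(c,px); return o+d*(z-o[2])/d[2]
def proj(c,X):
    K,R,t=map(np.array,(c['K'],c['R'],c['t'])); p=(R@np.atleast_2d(X).T).T+t; p=p@K.T; return p[:,:2]/p[:,2:]
def tri(cs,ps):
    A=0;b=0
    for c,p in zip(cs,ps):
        o,d=ray(c,p); M=np.eye(3)-np.outer(d,d); A=A+M; b=b+M@o
    return np.linalg.solve(A,b)
E
python3 - <<'E'
from h import *
s=bot.sense(); print(s)
cs=[bot.camera(n) for n in('scene','side','wrist')]
save('a',cv2.resize(np.vstack([np.hstack([cs[0]['img'],cs[1]['img']]),np.hstack([cs[2]['img'],cs[2]['img']*0])]),(800,600)))
for c,n in zip(cs,('scene','side','wrist')):
  print(n,c['K'].tolist(),(-c['R'].T@c['t']).tolist())
  for th in('gauge','jaw','wing_grip','block_center','anvil','screw'):
    print(th,[(round(r['score'],2),np.round(r['xy']).tolist(),int(r['pixels'].sum())) for r in bot.trace(c,th)])
E
```

```text
{'clock': 0.0, 'joint_pos': array([-7.36616871e+01,  2.81654501e+01,  8.93522160e+01, -3.07899174e-05,
        6.25492250e+01, -6.04985329e+00]), 'joint_vel': array([ 0.09352048,  0.02663353, -0.00345007, -0.08830975,  0.01926996,
       -0.05532149]), 'joint_efforts': array([-1.72777567e-03, -6.12647724e+01, -2.58181000e+01,  6.91342447e-02,
        4.82193811e-02, -8.39598351e-05]), 'tool_pos': array([ 0.23800246, -0.57762725,  0.21403506]), 'tcp_rot': array([[-3.28876882e-04,  9.24624645e-01,  3.80879452e-01],
       [ 1.12019064e-03,  3.80879574e-01, -9.24623975e-01],
       [-9.99999319e-01,  1.22570148e-04, -1.16101836e-03]]), 'contact_force': array([0.27113766, 0.10150928, 0.0410333 ]), 'ft_torque': array([0.04658332, 0.02222082, 0.0185226 ]), 'width': 0.09490102100242391}
scene [[397.84607243987836, 0.0, 255.8615773212158], [0.0, 397.84607243987836, 197.58034512357477], [0.0, 0.0, 1.0]] [1.1355149359538739, 0.6934028475378249, 0.6884441893919008]
gauge [(0.9, [228.0, 210.0], 1880)]
jaw [(0.67, [238.0, 214.0], 752)]
wing_grip []
block_center [(0.75, [219.0, 198.0], 353), (0.44, [308.0, 295.0], 921)]
anvil [(0.77, [211.0, 186.0], 189)]
screw [(0.61, [238.0, 200.0], 112)]
side [[467.3697632947112, 0.0, 252.47959542176991], [0.0, 467.3697632947112, 199.40821773514952], [0.0, 0.0, 1.0]] [0.29072254805154923, 0.9511726804807297, 0.802486697248574]
gauge [(0.84, [244.0, 194.0], 2001), (0.51, [236.0, 186.0], 158)]
jaw []
wing_grip [(0.59, [241.0, 184.0], 170)]
block_center [(0.87, [256.0, 177.0], 381)]
anvil [(0.62, [260.0, 167.0], 206)]
screw [(0.67, [238.0, 186.0], 169)]
wrist [[306.5641064058388, 0.0, 258.3252202720858], [0.0, 306.5641064058388, 189.68405270483177], [0.0, 0.0, 1.0]] [0.30397270782811225, -0.5499220310557025, 0.3829284909692309]
gauge []
jaw []
wing_grip []
block_center []
anvil []
screw []
```

View pics/a.png

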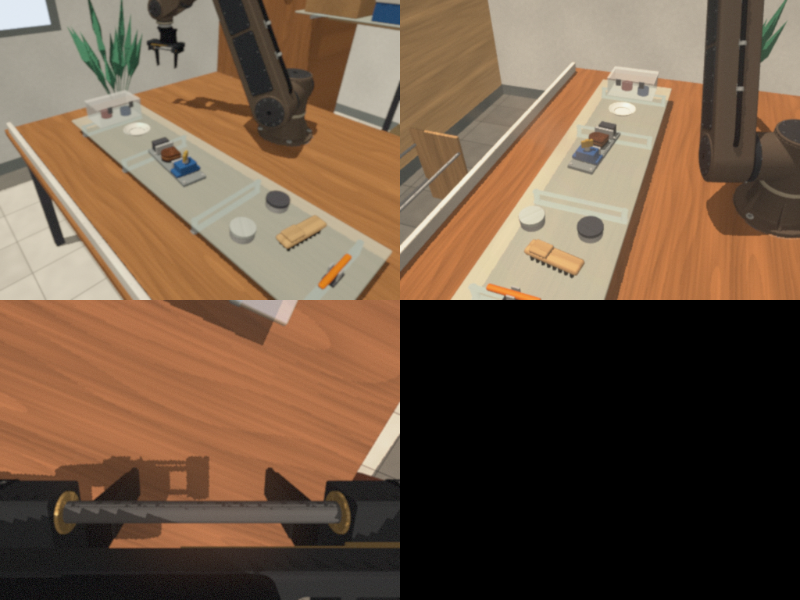

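The first picture shows the gauge mid-shelf at about scene (228,210) and side (244,194), with the jaw end toward +y, and all bystanders well clear. Next I'll triangulate and zoom in.

```bash
python3 - <<'E'
from h import *
a=bot.camera('scene'); b=bot.camera('side')
for th in('screw','block_center','anvil','gauge'):
  r=[bot.trace(c,th) for c in(a,b)]
  if r[0] and r[1]:
    p=[x[0]['xy'] for x in r]; X=tri((a,b),p); print(th,np.round(X,4),'res',(proj(a,X)-p[0]).round(1),(proj(b,X)-p[1]).round(1))
    if th=='gauge':
      for c,x in zip((a,b),r):
        k=cv2.findContours(x[0]['pixels'].astype(np.uint8),0,2)[0]; k=max(k,key=cv2.contourArea)
        print(cv2.approxPolyDP(k,3,True)[:,0].tolist())
A=cv2.resize(a['img'][160:260,180:280],(400,400),interpolation=2); B=cv2.resize(b['img'][140:240,200:300],(400,400),interpolation=2)
save('b',np.hstack([A,B]))
E
```

```text
block_center [ 0.5936 -0.0796  0.0778] res [[0.3 0.7]] [[ 0.2 -0.8]]
gauge [ 0.6023 -0.0121  0.0724] res [[0.2 0.5]] [[ 0.1 -0.5]]
[[195, 180], [190, 195], [233, 238], [262, 226], [238, 192], [230, 203], [209, 208], [204, 194], [220, 183], [211, 176]]
[[275, 160], [258, 155], [249, 167], [265, 171], [266, 182], [257, 190], [249, 187], [245, 178], [234, 180], [215, 213], [245, 222], [280, 174]]
```

View pics/b.png

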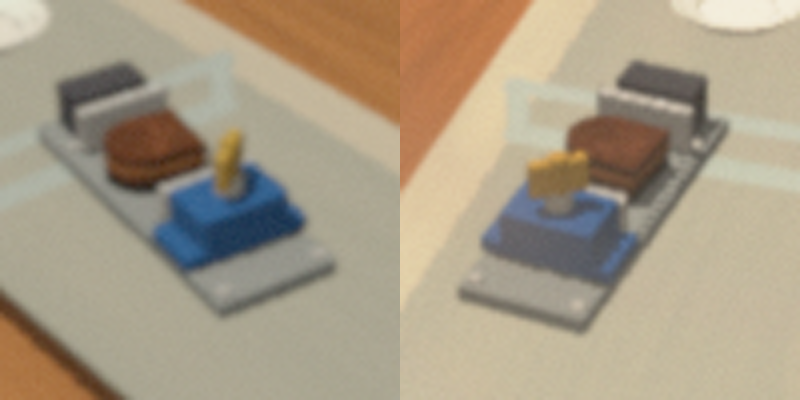

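The crops show: the bed's jaw-end corners, the blue jaw close to the block, and the brass wing pointing roughly toward the scene camera. The anvil is out. I'll do a rough pose fit, then refine with the wrist camera.

```bash
python3 - <<'E'
from h import *
from scipy.optimize import least_squares
a=bot.camera('scene'); b=bot.camera('side')
# gauge local corners (x,y,z): y range -132.5-... origin 5mm to +y of middle
L=dict(jp=(.045,.1225,0),jm=(-.045,.1225,0),ap=(.045,-.1325,0),am=(-.045,-.1325,0))
# scene/side view from +y
obs=[(a,'jp',(235.5,238.5)),(a,'jm',(263.7,227.5)),(b,'jp',(214.5,214)),(b,'jm',(245.7,223)),(a,'ap',(190,195)),(b,'am',(282,172))]
def W(p,l): c,s=np.cos(p[2]),np.sin(p[2]); return np.array([p[0]+c*l[0]-s*l[1],p[1]+s*l[0]+c*l[1],.06+l[2]])
f=lambda p:np.concatenate([proj(c,W(p,L[k]))[0]-o for c,k,o in obs])
r=least_squares(f,[.6,-.02,0],loss='soft_l1');print(r.x,np.degrees(r.x[2]),f(r.x).reshape(-1,2).round(1))
for c,n in((a,'a'),(b,'b')):
  for t in bot.trace(c,'screw')+bot.trace(c,'wing_grip'): print(n,t['score'],t['xy'],atz(c,t['xy'],.132))
print(bot.sense()['clock'])
E
```

```text
[ 0.59722848 -0.03837743 -0.11787065] -6.75349059676593 [[-0.3  0.9]
 [ 0.8 -0.1]
 [-0.4 -0. ]
 [ 0.4  0. ]
 [-0.7 -1.1]
 [ 0.2  0.1]]
a 0.62 [235.2, 200.4] [0.6127444  0.02551116 0.132     ]
a 0.48 [236.0, 199.3] [0.60797853 0.02282708 0.132     ]
b 0.62 [238.2, 183.7] [0.60650039 0.02869434 0.132     ]
b 0.73 [239.3, 184.1] [0.60328639 0.02956232 0.132     ]
1.85
```

Request:
apply_moves(motion=[[[-0.3, 2.0, -1.5, 0], [-0.3, 3.1, -2.3, 0], [-0.3, 3.1, -2.3, 0], [-0.3, 3.1, -2.3, 0], [-0.3, 3.1, -2.3, 0], [-0.3, 3.1, -2.3, 0], [-0.3, 3.1, -2.3, 0], [-0.3, 3.1, -2.3, 0], [-0.3, 3.1, -2.3, 0], [-0.3, 3.1, -2.3, 0]]])

```text
clock: 2.68
tool_pos: [0.4306, -0.257, 0.245]
tcp_rot: [[0.0, 0.925, 0.381], [-0.0, 0.381, -0.925], [-1.0, 0.0, 0.0]]
contact_force: [0.7, -0.2, -0.3]
width: 0.0953
```

Request:
apply_moves(motion=[[[-0.3, 3.1, -2.3, 0], [-0.3, 3.1, -2.3, 0], [-0.3, 3.1, -2.3, 0], [-0.3, 3.1, -2.3, 0], [-0.3, 3.1, -2.3, 0], [0, 2, -1.5, 0], [0, 0, 0, 0], [0, 0, 0, 0]]])

```text
clock: 3.35
tool_pos: [0.5425, -0.0708, 0.2594]
tcp_rot: [[-0.0, 0.924, 0.383], [-0.0, 0.383, -0.924], [-1.0, -0.0, 0.0]]
contact_force: [0.1, 0.0, 0.7]
width: 0.0949
```

```bash
python3 - <<'E'
from h import *
w=bot.camera('wrist'); s=bot.sense(); print(s['clock'],s['tool_pos'],s['tcp_rot'].round(3).tolist(),s['contact_force'],s['joint_pos'])
print(-w['R'].T@w['t'],w['R'].T@[0,0,1])
for th in('screw','jaw','block_center','gauge','anvil'):
  for t in bot.trace(w,th): print(th,round(t['score'],2),t['xy'],t['pixels'].sum(),atz(w,t['xy'],.133).round(4))
save('c',cv2.resize(w['img'],(800,600),interpolation=2))
E
```

```text
3.4 [ 0.54211522 -0.07171475  0.2594374 ] [[-0.0, 0.924, 0.382], [-0.0, 0.382, -0.924], [-1.0, -0.0, -0.0]] [ 0.69385078 -0.08016205 -0.70411842] [-1.44496490e+01  1.91897314e+01  9.69219318e+01 -1.70572178e-02
  6.39096922e+01  5.31014280e+01]
[ 0.60838806 -0.04269913  0.42822674] [-0.23266591 -0.09672405 -0.967735  ]
screw 0.66 [189.5, 81.8] 807 [0.6073 0.0246 0.133 ]
screw 0.58 [280.3, 125.3] 2925 [ 0.6033 -0.0673  0.133 ]
jaw 0.58 [202.7, 81.4] 5068 [0.6122 0.0136 0.133 ]
block_center 0.71 [280.4, 128.8] 2752 [ 0.6004 -0.0687  0.133 ]
gauge 0.95 [234.4, 108.7] 16402 [ 0.6009 -0.0218  0.133 ]
anvil 0.88 [313.4, 156.3] 949 [ 0.5886 -0.1087  0.133 ]
```

View pics/c.png

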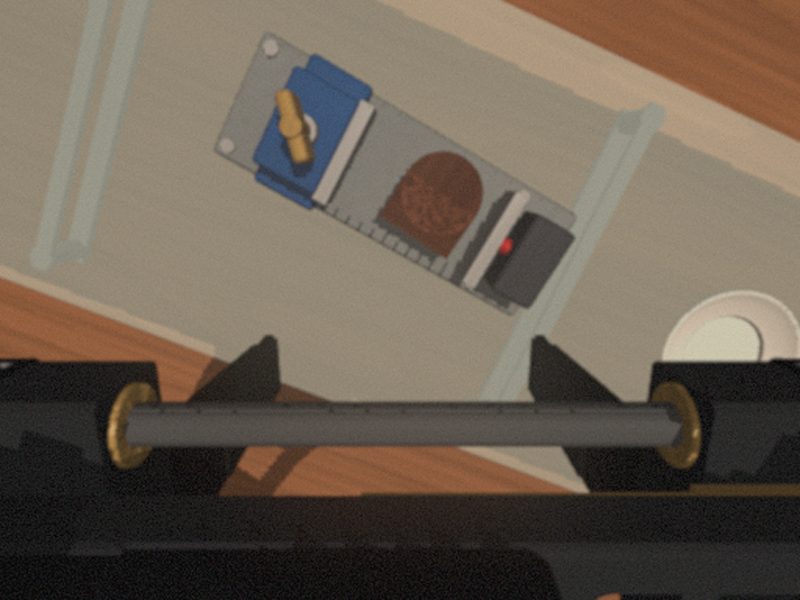

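The wrist view shows the wing from (287,93) to (304,162), the jaw plate from (370,105) to (320,203), the block apart from both plates, and the bed corners clearly visible.

```bash
python3 - <<'E'
from h import *
from scipy.optimize import least_squares
w=bot.camera('wrist'); k=.64
g=lambda x,y,z:atz(w,(x*k,y*k),z)
L={(268,33):(-1,1),(218,148):(1,1),(576,213):(-1,-1),(515,314):(1,-1)}
for sgn in(1,-1):
  def f(p):
    c,s=np.cos(p[2]),np.sin(p[2]);o=[]
    for (u,v),(a,b) in L.items():
      l=(sgn*-a*.045*-1,b*.1275-.005); o+=list(np.array([p[0]+c*l[0]-s*l[1],p[1]+s*l[0]+c*l[1]])-g(u,v,.074)[:2])
    return np.array(o)
  r=least_squares(f,[.6,-.03,0]);print(sgn,r.x,np.degrees(r.x[2]),r.cost,(f(r.x)*1000).round(1))
e1,e2=g(287,93,.146),g(304,162,.146);d=e2-e1;print('wing',e1,e2,(e1+e2)/2,np.hypot(*d[:2]),np.degrees(np.arctan2(d[1],d[0])))
e1,e2=g(371,106,.11),g(321,203,.11);d=e2-e1;print('plate',e1,e2,(e1+e2)/2,np.hypot(*d[:2]),np.degrees(np.arctan2(d[1],d[0])))
t=bot.trace(w,'screw')[0]['pixels']; y,x=np.nonzero(t); P=np.array([atz(w,q,.146)[:2] for q in zip(x,y)])
U,S,V=np.linalg.svd(P-P.mean(0),full_matrices=0);print(P.mean(0),np.degrees(np.arctan2(V[0,1],V[0,0])),S/np.sqrt(len(P)))
c=[atz(w,q,.146)[:2] for q in cv2.boxPoints(cv2.minAreaRect(np.c_[x,y].astype(np.float32)))];print(np.round(c,4).tolist())
E
```

```text
1 [ 0.60081121 -0.04062397 -0.1212625 ] -6.947829679215126 0.015416072177549077 [-85.7  13.5  87.1  -7.1 -88.6   6.2  87.3 -12.6]
-1 [ 0.60079193 -0.04062166 -0.11737807] -6.72526779003799 3.4178382618420736e-05 [ 3.1  2.9 -2.8  3.7  1.2 -4.6 -1.6 -2. ]
wing [0.62238433 0.03000077 0.146     ] [0.59145309 0.00931679 0.146     ] [0.60691871 0.01965878 0.146     ] 0.037209792868828896 -146.2290226200215
plate [ 0.6369133  -0.01127072  0.11      ] [ 0.56917204 -0.00258452  0.11      ] [ 0.60304267 -0.00692762  0.11      ] 0.06829587829294244 172.6930602342013
[0.60789784 0.02148438] -139.77418085747854 [0.01053828 0.0047792 ]
[[0.6165, 0.0426], [0.6304, 0.0282], [0.6014, -0.0007], [0.5868, 0.0141]]
```

Request:
apply_moves(motion=[[[0.6, 1.2, -0.8, 0], [1.2, 2.4, -1.5, 0], [1.2, 2.4, -1.6, 0], [1.2, 2.4, -1.6, 0], [0.8, 1.3, -0.8, 0], [0, 0, 0, -0.12], [0, 0, 0, -0.12], [0, 0, 0, 0], [0, 0, 0, 0]]])

```text
clock: 4.5
tool_pos: [0.608, 0.0234, 0.2094]
tcp_rot: [[-0.0, 0.81, 0.587], [-0.0, 0.587, -0.81], [-1.0, -0.0, -0.0]]
contact_force: [0.1, 0.4, 0.1]
width: 0.0952
```

```bash
python3 - <<'E'
from h import *
w=bot.camera('wrist'); s=bot.sense(); print(s['clock'],s['tool_pos'],s['tcp_rot'].round(3).tolist(),s['contact_force'],s['joint_pos'].round(1))
for t in bot.trace(w,'screw'): 
  p=t['pixels'];print(round(t['score'],2),t['xy'],p.sum(),atz(w,t['xy'],.14).round(4))
print('tcp px',proj(w,[s['tool_pos'],s['tool_pos']*[1,1,0]+[0,0,.146]]))
save('d',cv2.resize(w['img'],(800,600),interpolation=2))
E
```

```text
4.55 [0.60798371 0.02324944 0.20956862] [[0.0, 0.81, 0.586], [-0.0, 0.586, -0.81], [-1.0, -0.0, 0.0]] [ 0.3818415  -0.14994735  0.28881703] [-4.  27.1 92.1 -0.  60.8 50.1]
0.83 [256.1, 195.7] 795 [0.6105 0.0279 0.14  ]
tcp px [[259.23767115 235.35072204]
 [258.98886381 203.55792411]]
```

View pics/d.png

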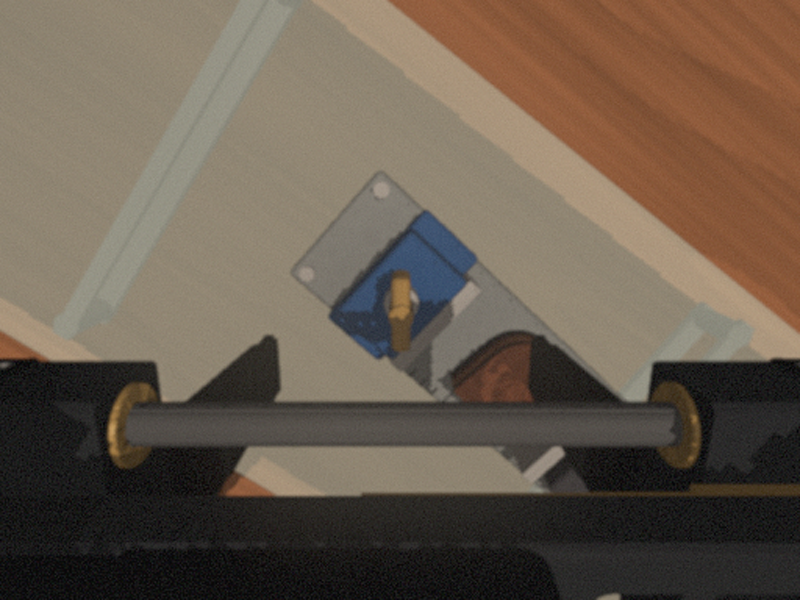

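The wing stands vertical in the image, from (402,272) to (400,350), so the tool is aligned with it. The wing centre is about 2.5 mm further along tool +y and 1.5 mm along −z.

Request:
apply_moves(motion=[[[1, 0.25, -0.15, 0], [2, 0, 0, 0], [2, 0, 0, 0], [2, 0, 0, 0], [1, 0, 0, 0], [0.4, 0, 0, 0], [0, 0, 0, 0], [0, 0, 0, 0]]], fingers=4)

```text
clock: 5.27
tool_pos: [0.6095, 0.026, 0.1262]
tcp_rot: [[0.001, 0.808, 0.589], [-0.0, 0.589, -0.808], [-1.0, 0.001, 0.001]]
contact_force: [-0.2, -0.3, 0.1]
width: 0.0473
```

Request:
apply_moves(motion=[[[0, 0, 0, 0], [0, 0, 0, 0], [0, 0, 0, 0], [0, 0, 0, 0], [0, 0, 0, 0], [0, 0, 0, 0], [0, 0, 0, 0], [0, 0, 0, 0], [0, 0, 0, 0], [0, 0, 0, 0]]], fingers=0.5, newtons=25)

```text
clock: 6.1
tool_pos: [0.609, 0.0261, 0.1258]
tcp_rot: [[-0.0, 0.808, 0.59], [-0.0, 0.59, -0.808], [-1.0, -0.0, 0.0]]
contact_force: [-2.1, 0.6, 5.3]
width: 0.0098
```

```bash
python3 - <<'E'
from h import *
w=bot.camera('wrist'); a=bot.camera('scene'); b=bot.camera('side'); s=bot.sense(); print(s['clock'],s['tool_pos'],s['contact_force'],s['ft_torque'],s['width'],s['joint_pos'].round(1))
A=cv2.resize(a['img'][160:260,180:280],(400,400),interpolation=2); B=cv2.resize(b['img'][140:240,200:300],(400,400),interpolation=2)
save('e',np.hstack([A,B]))
E
```

```text
6.25 [0.60907303 0.02605236 0.12579796] [-2.62744453  1.20555475  4.99981359] [ 0.09856108  0.48326968 -0.02165095] 0.01023043062362311 [-3.8 32.5 96.8 -0.  50.7 50.1]
```

View pics/e.png

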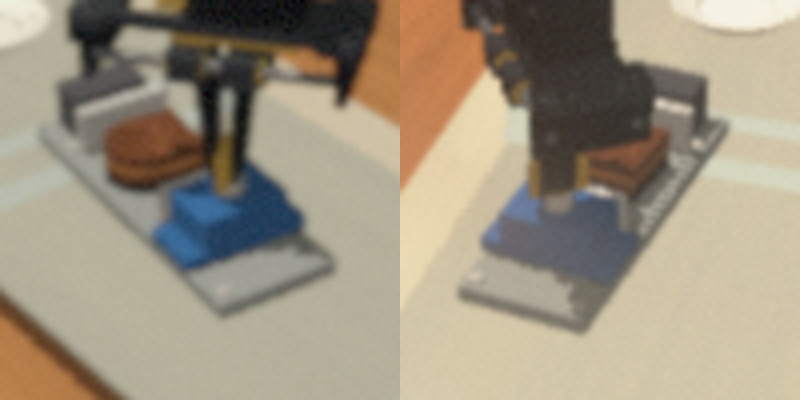

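The scene and side crops show the fingers pinching the wing, with the jaw still open. Width reads 10.2 mm, so the grip is good. Now I'll slide it.

Request:
apply_moves(motion=[[[0, -0.2, 0.22, 0], [0, -0.48, 0.51, 0], [0, -0.48, 0.51, 0], [0, -0.48, 0.51, 0], [0, -0.48, 0.51, 0], [0, -0.48, 0.51, 0], [0, -0.3, 0.33, 0], [0, -0.14, 0.15, 0], [0, 0, 0, 0], [0, 0, 0, 0]]])

```text
clock: 7.08
tool_pos: [0.6037, -0.0187, 0.1258]
tcp_rot: [[0.0, 0.808, 0.59], [-0.0, 0.59, -0.808], [-1.0, -0.0, 0.001]]
contact_force: [-1.8, -1.3, 5.6]
width: 0.01
```

```bash
cat >> h.py <<'E'
def rep(n=6):
    u=np.array([.1175,.993]); v=np.array([.993,-.1175]); F=[];P=[]
    for i in range(n):
        c=bot.camera('scene'); s=bot.sense(); F.append(np.r_[s['contact_force'],s['ft_torque']]);P.append(s['tool_pos'])
    F=np.mean(F,0);P=np.mean(P,0);d=P[:2]-[.6008,-.0406]
    print('clk',round(s['clock'],2),'P',P.round(4),'jaw~',round(d@u-.032+.075,4),'lat',round(d@v,4),'Fy',round(F[:2]@u,2),'Fx',round(F[:2]@v,2),'Fz',round(F[2],2),'T',F[3:].round(3),'w',round(s['width'],4),'z ang',np.degrees(np.arctan2(s['tcp_rot'][1,2],s['tcp_rot'][0,2])).round(2),'q6',s['joint_pos'][5].round(1))
    return c
E
python3 - <<'E'
from h import *
c=rep(4); b=bot.camera('side')
for n,k in(('scene',c),('side',b)):
  for th in('anvil','block_center'):
    for t in bot.trace(k,th): print(n,th,round(t['score'],2),t['xy'],t['pixels'].sum())
E
```

```text
clk 7.28 P [ 0.6037 -0.0186  0.1258] jaw~ 0.0651 lat 0.0003 Fy -1.4 Fx -2.54 Fz 5.74 T [-0.201  0.427 -0.033] w 0.0101 z ang -53.86 q6 45.9
scene anvil 0.66 [205.5, 187.8] 113
scene block_center 0.54 [210.3, 193.3] 243
scene block_center 0.53 [226.1, 205.1] 630
```

Request:
apply_moves(motion=[[[0, -0.14, 0.15, 0], [0, -0.14, 0.15, 0], [0, -0.14, 0.15, 0]]])

```text
clock: 7.78
tool_pos: [0.6031, -0.0241, 0.1258]
tcp_rot: [[0.0, 0.808, 0.59], [0.0, 0.59, -0.808], [-1.0, 0.001, -0.0]]
contact_force: [-1.4, 4.9, 5.2]
width: 0.0101
```

Request:
apply_moves(motion=[[[0, -0.07, 0.075, 0], [0, -0.07, 0.075, 0]]])

```text
clock: 7.95
tool_pos: [0.6029, -0.0261, 0.1258]
tcp_rot: [[0.001, 0.808, 0.59], [0.001, 0.59, -0.808], [-1.0, 0.001, -0.0]]
contact_force: [-1.7, 5.7, 4.8]
width: 0.0099
```

Request:
apply_moves(motion=[[[0, -0.07, 0.075, 0], [0, -0.07, 0.075, 0]]])

```text
clock: 8.12
tool_pos: [0.6026, -0.0279, 0.1258]
tcp_rot: [[0.001, 0.808, 0.59], [0.001, 0.59, -0.808], [-1.0, 0.001, -0.0]]
contact_force: [-0.7, 5.3, 5.0]
width: 0.01
```

```bash
python3 - <<'E'
from h import *
c=rep(4); b=bot.camera('side'); w=bot.camera('wrist')
A=cv2.resize(c['img'][155:230,175:250],(400,400),interpolation=2); B=cv2.resize(b['img'][140:215,220:295],(400,400),interpolation=2)
W=cv2.resize(w['img'][60:260,60:460],(400,200))
W=cv2.resize(w['img'],(266,200))
save('f',np.vstack([np.hstack([A,B]),np.hstack([W,np.zeros((200,534,3),np.uint8)])]))
E
```

```text
clk 8.32 P [ 0.6026 -0.028   0.1258] jaw~ 0.0557 lat 0.0003 Fy 4.67 Fx -1.84 Fz 5.32 T [ 0.893  0.208 -0.008] w 0.0098 z ang -53.87 q6 44.9
```

View pics/f.png

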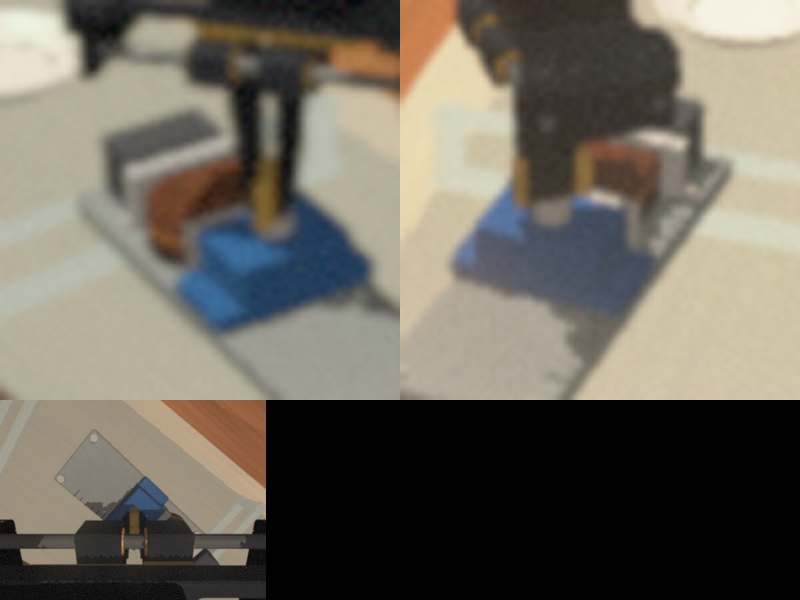

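The block is now closed up between both plates (scene crop, about (195,205)). I'll advance in 1 mm steps and watch the force.

Request:
apply_moves(motion=[[[0, -0.035, 0.037, 0], [0, -0.035, 0.037, 0]]])

```text
clock: 8.58
tool_pos: [0.6025, -0.0288, 0.1258]
tcp_rot: [[0.001, 0.808, 0.59], [0.001, 0.59, -0.808], [-1.0, 0.001, -0.0]]
contact_force: [-0.8, 7.0, 4.4]
width: 0.01
```

Request:
apply_moves(motion=[[[0, -0.035, 0.037, 0], [0, -0.035, 0.037, 0]]])

```text
clock: 8.75
tool_pos: [0.6024, -0.0297, 0.1258]
tcp_rot: [[0.001, 0.808, 0.59], [0.001, 0.59, -0.808], [-1.0, 0.001, -0.0]]
contact_force: [-1.0, 7.0, 6.2]
width: 0.0102
```

```bash
python3 - <<'E'
from h import *
c=rep(5)
for t in bot.trace(c,'anvil'): print(t['score'],t['xy'],t['pixels'].sum())
E
```

```text
clk 9.0 P [ 0.6024 -0.0297  0.1258] jaw~ 0.054 lat 0.0003 Fy 6.0 Fx -1.33 Fz 5.06 T [1.229 0.148 0.006] w 0.0099 z ang -53.86 q6 44.7
```

Request:
apply_moves(motion=[[[0, -0.035, 0.037, 0], [0, -0.035, 0.037, 0]]])

```text
clock: 9.22
tool_pos: [0.6023, -0.0306, 0.1258]
tcp_rot: [[0.001, 0.808, 0.59], [0.001, 0.59, -0.808], [-1.0, 0.001, -0.001]]
contact_force: [-0.4, 7.2, 5.3]
width: 0.0096
```

```bash
python3 - <<'E'
from h import *
c=rep(5)
for t in bot.trace(c,'anvil'): print(t['score'],t['xy'],t['pixels'].sum())
E
```

```text
clk 9.47 P [ 0.6023 -0.0307  0.1258] jaw~ 0.053 lat 0.0003 Fy 7.1 Fx -1.62 Fz 5.16 T [1.375 0.114 0.004] w 0.0101 z ang -53.87 q6 44.6
0.42 [204.1, 185.9] 110
0.28 [225.2, 201.1] 645
```

Request:
apply_moves(motion=[[[0, -0.035, 0.037, 0], [0, -0.035, 0.037, 0], [0, 0, 0, 0]]])

```text
clock: 9.77
tool_pos: [0.6022, -0.0316, 0.1258]
tcp_rot: [[0.001, 0.808, 0.59], [0.001, 0.59, -0.808], [-1.0, 0.001, -0.001]]
contact_force: [-0.0, 7.6, 5.0]
width: 0.0093
```

```bash
python3 - <<'E'
from h import *
c=rep(6)
cs=[c['img'].astype(float)]+[bot.camera('scene')['img'].astype(float) for _ in range(7)]
m=np.mean(cs,0).astype(np.uint8); b=np.mean([bot.camera('side')['img'].astype(float) for _ in range(8)],0).astype(np.uint8)
old=cv2.cvtColor(cv2.imread('pics/b.png'),cv2.COLOR_BGR2RGB)
def crop(A,x,y,w): return cv2.resize(A[int(y*4):int((y+w)*4),int(x*4):int((x+w)*4)],(300,300),interpolation=2)
oa,ob=old[:,:400],old[:,400:]
A=cv2.resize(m[160:260,180:280],(400,400),interpolation=2);B=cv2.resize(b[140:240,200:300],(400,400),interpolation=2)
save('g',np.vstack([np.hstack([crop(oa,8,14,35),crop(ob,50,12,35)]),np.hstack([crop(A,8,14,35),crop(B,50,12,35)])]))
E
```

```text
clk 10.07 P [ 0.6022 -0.0316  0.1258] jaw~ 0.0521 lat 0.0003 Fy 7.66 Fx -1.2 Fz 5.16 T [ 1.434  0.088 -0.027] w 0.0099 z ang -53.86 q6 44.5
```

View pics/g.png

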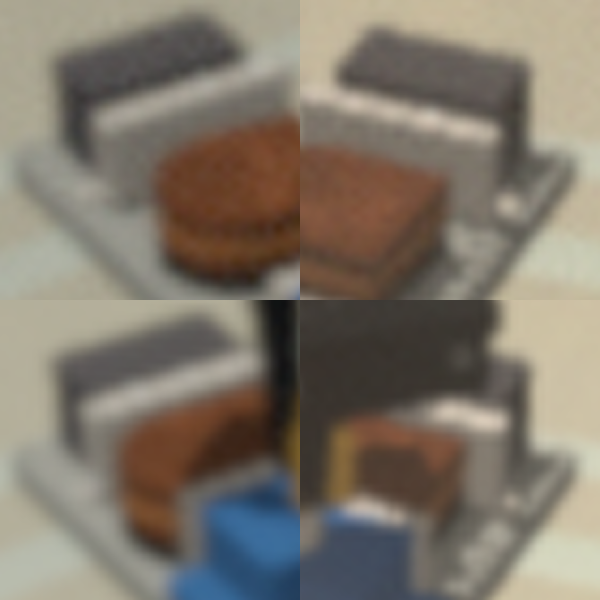

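The lower crops (now) against the upper ones (start) show the anvil plate has moved in by about 1.2 px, or roughly 3 mm. Its scene-view left edge went from 92 to 82, and the gap to the housing shrank. Jaw ≈ 0.052. Next I turn clockwise, which is positive about tool x.

Request:
apply_moves(motion=[[[0, 0, 0, 0.06], [0, 0, 0, 0.08], [0, 0, 0, 0.08], [0, 0, 0, 0.08], [0, 0, 0, 0.08], [0, 0, 0, 0.08], [0, 0, 0, 0.08], [0, 0, 0, 0.04], [0, 0, 0, 0], [0, 0, 0, 0]]])

```text
clock: 11.65
tool_pos: [0.6028, -0.0327, 0.1258]
tcp_rot: [[0.002, 0.999, 0.052], [-0.0, 0.052, -0.999], [-1.0, 0.002, 0.001]]
contact_force: [4.7, 1.3, 2.3]
width: 0.0098
```

```bash
python3 -c "
from h import *
rep(6)"
```

```text
clk 11.95 P [ 0.6027 -0.0326  0.1258] jaw~ 0.0512 lat 0.001 Fy 0.65 Fx 5.46 Fz 2.64 T [ 0.021 -0.952  0.002] w 0.0094 z ang -87.04 q6 77.7
```

Request:
apply_moves(motion=[[[0, 0, 0, 0.04], [0, 0, 0, 0.04], [0, 0, 0, 0.04], [0, 0, 0, 0]]])

```text
clock: 12.28
tool_pos: [0.6028, -0.0326, 0.1259]
tcp_rot: [[0.002, 0.997, -0.071], [-0.0, -0.071, -0.997], [-1.0, 0.002, 0.0]]
contact_force: [5.5, -0.3, 2.7]
width: 0.01
```

```bash
python3 -c "
from h import *
rep(6)"
```

```text
clk 12.58 P [ 0.6028 -0.0326  0.1258] jaw~ 0.0512 lat 0.001 Fy 0.91 Fx 5.76 Fz 2.27 T [ 0.003 -1.034 -0.041] w 0.0099 z ang -93.92 q6 84.6
```

Request:
apply_moves(motion=[[[0, 0, 0, 0.03], [0, 0, 0, 0.03], [0, 0, 0, 0]]])

```text
clock: 12.83
tool_pos: [0.6027, -0.0326, 0.1258]
tcp_rot: [[0.002, 0.992, -0.129], [-0.001, -0.129, -0.992], [-1.0, 0.002, 0.0]]
contact_force: [6.1, -0.7, 2.5]
width: 0.0101
```

```bash
python3 -c "
from h import *
rep(6)"
```

```text
clk 13.13 P [ 0.6028 -0.0326  0.1258] jaw~ 0.0512 lat 0.001 Fy 0.75 Fx 5.43 Fz 2.07 T [-0.017 -1.046  0.247] w 0.0098 z ang -97.32 q6 88.0
```

Request:
apply_moves(motion=[[[0, 0, 0, 0.03], [0, 0, 0, 0.03], [0, 0, 0, 0]]])

```text
clock: 13.38
tool_pos: [0.6026, -0.0326, 0.1259]
tcp_rot: [[0.002, 0.982, -0.188], [-0.001, -0.188, -0.982], [-1.0, 0.002, 0.0]]
contact_force: [5.3, 0.9, 3.1]
width: 0.0105
```

```bash
python3 -c "
from h import *
rep(6)"
```

```text
clk 13.68 P [ 0.6026 -0.0326  0.1258] jaw~ 0.0512 lat 0.0008 Fy 0.24 Fx 5.37 Fz 2.68 T [-0.017 -0.932  0.557] w 0.0103 z ang -100.71 q6 91.4
```

The torque rise (0 → 0.25 → 0.56 N·m over about 6°) shows a firm seat, at a tool angle of about −95°. Now I back off 90° plus wind-up.

Request:
apply_moves(motion=[[[0, 0, 0, -0.05], [0, 0, 0, -0.08], [0, 0, 0, -0.08], [0, 0, 0, -0.08], [0, 0, 0, -0.08], [0, 0, 0, -0.08], [0, 0, 0, -0.08], [0, 0, 0, -0.08], [0, 0, 0, -0.08], [0, 0, 0, 0]]])

```text
clock: 14.52
tool_pos: [0.6022, -0.0314, 0.1258]
tcp_rot: [[0.001, 0.874, 0.485], [0.001, 0.485, -0.874], [-1.0, 0.001, -0.001]]
contact_force: [4.1, 6.3, 5.1]
width: 0.0102
```

```bash
python3 -c "
from h import *
rep(5)"
```

```text
clk 14.77 P [ 0.6022 -0.0314  0.1258] jaw~ 0.0523 lat 0.0004 Fy 7.66 Fx 3.04 Fz 4.35 T [ 1.323 -0.764  0.021] w 0.01 z ang -61.24 q6 51.9
```

Request:
apply_moves(motion=[[[0, 0, 0, -0.08], [0, 0, 0, -0.08], [0, 0, 0, -0.08], [0, 0, 0, -0.08], [0, 0, 0, -0.08], [0, 0, 0, -0.08], [0, 0, 0, -0.08], [0, 0, 0, -0.08], [0, 0, 0, 0], [0, 0, 0, 0]]])

```text
clock: 15.6
tool_pos: [0.6009, -0.0309, 0.1258]
tcp_rot: [[-0.002, 0.415, 0.91], [0.002, 0.91, -0.415], [-1.0, 0.001, -0.003]]
contact_force: [-2.7, 9.2, 8.6]
width: 0.0096
```

```bash
python3 -c "
from h import *
rep(5)"
```

```text
clk 15.85 P [ 0.6009 -0.0309  0.1258] jaw~ 0.0526 lat -0.001 Fy 9.36 Fx -3.32 Fz 8.49 T [1.76  0.366 0.009] w 0.01 z ang -24.57 q6 15.2
```

Request:
apply_moves(motion=[[[0, 0, 0, -0.07], [0, 0, 0, -0.07], [0, 0, 0, -0.07], [0, 0, 0, -0.07], [0, 0, 0, -0.05], [0, 0, 0, 0], [0, 0, 0, 0]]])

```text
clock: 16.43
tool_pos: [0.6, -0.0307, 0.1258]
tcp_rot: [[-0.004, 0.098, 0.995], [0.002, 0.995, -0.098], [-1.0, 0.002, -0.004]]
contact_force: [-7.3, 10.4, 12.0]
width: 0.01
```

```bash
python3 - <<'E'
from h import *
c=rep(5)
m=np.mean([bot.camera('scene')['img'].astype(float) for _ in range(8)],0).astype(np.uint8); b=np.mean([bot.camera('side')['img'].astype(float) for _ in range(8)],0).astype(np.uint8)
old=cv2.cvtColor(cv2.imread('pics/b.png'),cv2.COLOR_BGR2RGB)
def crop(A,x,y,w): return cv2.resize(A[int(y*4):int((y+w)*4),int(x*4):int((x+w)*4)],(300,300),interpolation=2)
A=cv2.resize(m[160:260,180:280],(400,400),interpolation=2);B=cv2.resize(b[140:240,200:300],(400,400),interpolation=2)
save('i',np.vstack([np.hstack([crop(old[:,:400],8,14,35),crop(old[:,400:],50,12,35)]),np.hstack([crop(A,8,14,35),crop(B,50,12,35)])]))
w=bot.camera('wrist');save('j',cv2.resize(w['img'][100:330,100:420],(800,575),interpolation=2))
E
```

```text
clk 16.68 P [ 0.6    -0.0307  0.1258] jaw~ 0.0527 lat -0.0019 Fy 9.55 Fx -8.05 Fz 11.92 T [1.882 1.103 0.005] w 0.01 z ang -5.66 q6 -3.7
```

View pics/i.png

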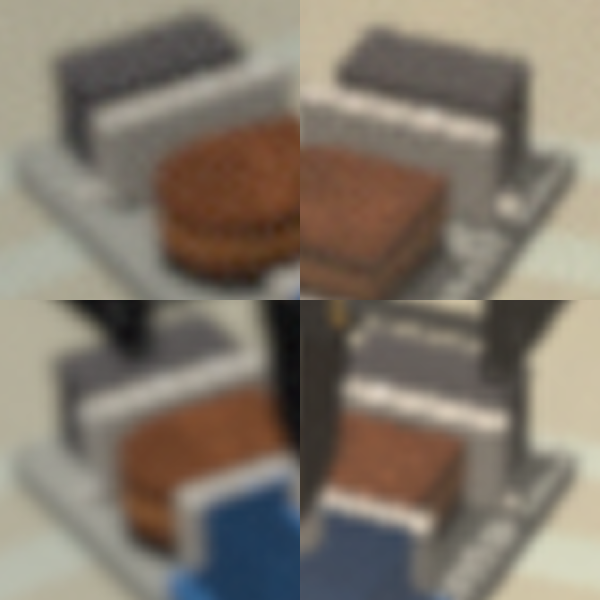

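View pics/j.png

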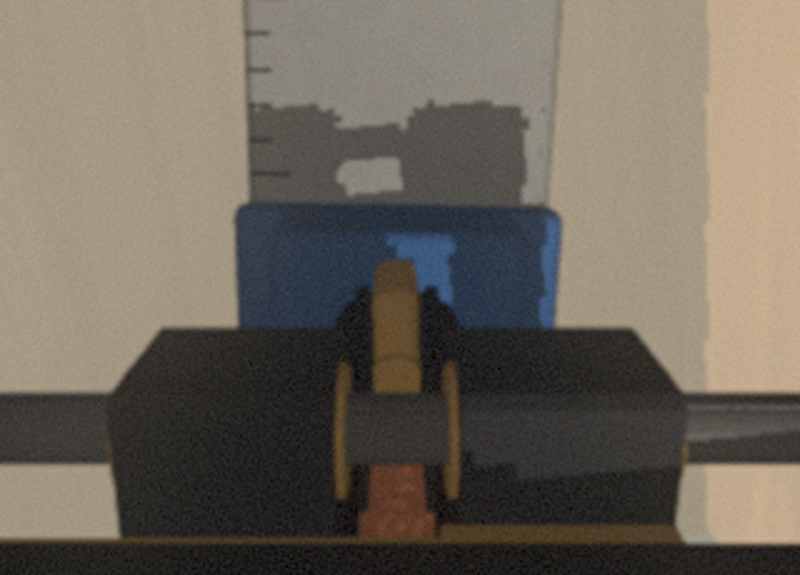

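The crops show the anvil plate still pushed in, with the same edge at 82 against 92 at the start, and the block straight between the plates. The wrist view shows the wing parallel to the bed edges (a quarter turn), still pinched. I'll do a short steadiness check, then hand in.

Request:
apply_moves(motion=[[[0, 0, 0, 0], [0, 0, 0, 0], [0, 0, 0, 0], [0, 0, 0, 0], [0, 0, 0, 0], [0, 0, 0, 0]]])

```text
clock: 18.03
tool_pos: [0.6, -0.0307, 0.1258]
tcp_rot: [[-0.004, 0.099, 0.995], [0.002, 0.995, -0.099], [-1.0, 0.002, -0.004]]
contact_force: [-7.0, 10.2, 11.2]
width: 0.0097
```

```bash
python3 -c "
from h import *
rep(5); print(bot.hand_in())"
```

```text
clk 18.28 P [ 0.6    -0.0307  0.1258] jaw~ 0.0527 lat -0.0019 Fy 9.64 Fx -7.84 Fz 11.53 T [ 1.876  1.127 -0.002] w 0.0096 z ang -5.66 q6 -3.7
the job is handed in; nothing more can be done
None
```

I did the steps in the order asked and handed the job in at about 18.3 s, still holding the thumbscrew; the hand-in gave no verdict.

- **Jaw:** I pinched the wing, slid the jaw about 58 mm and closed it gently on the block. It reads about 0.052–0.053 from the tool position. Pictures before and after show the anvil plate in by about 3 mm, and it was still there after the turning.
- **Thumbscrew:** I turned it clockwise until the torque rose from about 0 to 0.56 N·m, which I took as the seat. I then backed it off about 90°. The last wrist picture shows the wing along the bed, and the gripper is still closed on it (9.6–10 mm).
- **Last checks:** Pose and forces stayed steady for over 1.5 s before hand-in. The tins, brush and saucer were never approached.

**Disagreements and limits:**
- The seat angle from torque and the one from the gauge's orientation differ by about 2°; I stopped between the two.
- Turning left side loads on the wrist of about 8–12 N per axis. That is well below the limits, so I did not relieve them.
- The anvil depth comes from low-resolution pictures and force, good to about 1 mm. I could not see the red pin at the back of the housing.

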